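# Snap the chisel into its rack

### The job

Put the wood chisel away: take it from its wooden rest and press its handle gently down into both spring clips of the rack until they snap shut around it, then slide it forward in the clips until its brass collar meets the red stop and its edge is under the yellow guard. Be gentle: the clips need only about 1 kg of push, and the rack must never get as much as 4 kg. Let go of the chisel and leave the other things on the bench alone.

Things in the scene. Friction and masses are not known exactly. Their poses are not given: they have to be found in the camera images.
- chisel_grip (a point): Grip point of a wood chisel (0.24 kg): on the axis of its round 26 mm wooden handle, which runs from 95 mm behind to 62 mm ahead of it. x points to the cutting edge, z is up at the start. Lies level in the rest, 50 mm above the bench, up to 6 mm off the rest's origin along x. Hold it firmly (50 N or so): it balances some cm ahead of this point.
- chisel_tip (a point): Middle of the chisel's cutting edge, 178 mm ahead of the grip point. From the front: steel blade 18 wide, 4 thick, 110 long; then a brass collar 36 in diameter, 62 to 68 mm ahead of the grip point; then the wooden handle with a red band (60 to 70 mm behind the grip point) and a steel band at the butt.
- cradle: Wooden rest fixed to the bench: plywood foot 170 x 90 x 12 with two 12 mm thick V blocks at x = -62 and x = +42 mm that hold the handle's axis 50 mm above the bench; they reach 50 mm high and 25 mm to either side, with free room for gripper fingers between. Origin on the bench under the resting handle; x towards the chisel's edge, z up.
- rack: Chisel rack, fixed. Origin on the bench, straight below the grip point's place when the chisel is home; +x is the way the edge must point, z up. Plywood foot 300 x 110 x 8. A rigid 32 mm wide bar, clamped between steel guides (36 high), carries all else. The axis of a seated handle is H above the bench: anywhere from 54 to 66 mm, NOT reported, to be felt.
- clip_front (a point): Bench point below the front clip (x = 30 in the rack's frame). A clip is two upright spring-steel fingers, 12 mm wide along x, with inturned lips and a seat between. The handle, from above, meets the lips with its axis 22 mm over H, passes the widest point at H + 11 mm, then is drawn down into the seat. Fingers reach 19 mm over H and 21 mm to the sides.
- clip_rear (a point): Bench point below the rear clip (x = -70 in the rack's frame), the same as the front one. Pressing the handle into both at once takes about 10 N (7 to 13); once the seats are met the force climbs steeply. The clips then hold the handle down; it slides lengthways with 1 to 5 N. Between the clips the bar's top lies 35 mm below H.
- stop (a point): Bench point below the stop (x = 68 in the rack's frame): a red fork, two posts 26 mm apart with the blade between them, reaching 12 mm over H. When the chisel is home its collar's front face touches the posts' rear face, which is here along x.
- guard (a point): Bench point below the mouth of the yellow edge guard (x = 168 in the rack's frame): a fixed hood 23 mm long, 32 wide inside, roof 12 mm over H, open towards -x, closed above and at the far end. The edge cannot pass its roof from above: press the chisel into the clips 12 to 26 mm short of home, then slide it forward, edge under the hood.
- clip_rear_left (a joint): Spread of the left (rack +y) finger of the rear clip (x = -70 mm): 0 rad when relaxed, about 0.02 around a seated handle, up to about 0.17 as the handle passes the lips. Stiffness about 0.7 N/mm at the lip.
- clip_rear_right (a joint): Spread of the right (rack -y) finger of the rear clip (x = -70 mm): 0 rad when relaxed, about 0.02 around a seated handle, up to about 0.17 as the handle passes the lips. Stiffness about 0.7 N/mm at the lip.
- clip_front_left (a joint): Spread of the left (rack +y) finger of the front clip (x = +30 mm): 0 rad when relaxed, about 0.02 around a seated handle, up to about 0.17 as the handle passes the lips. Stiffness about 0.7 N/mm at the lip.
- clip_front_right (a joint): Spread of the right (rack -y) finger of the front clip (x = +30 mm): 0 rad when relaxed, about 0.02 around a seated handle, up to about 0.17 as the handle passes the lips. Stiffness about 0.7 N/mm at the lip.
- mallet: Loose wooden mallet, head 85 x 125 x 75, handle 25 cm long towards the robot; leave alone. Origin at the centre of its head's underside, z up.
- glue: Loose white glue bottle, 64 across, 190 tall; leave alone. Origin at the centre of its underside, z up.
- pencil: Loose flat red carpenter's pencil, 175 x 14 x 8, lying between the places of the rest and the rack; leave alone. Origin at the centre of its underside, z up.
- offcut: Loose offcut of pale wood, 70 x 45 x 22; leave alone. Origin at the centre of its underside, z up.
- try_square: Loose try square, dark stock 130 long, blade 200 long, 18 high; leave alone. Origin on its underside, z up.
- plane: Loose blue bench plane, 240 x 60, 90 high; leave alone. Origin at the centre of its underside, z up.

How it is judged:
By the outcome, as a careful person would: the job done as asked, in the order asked, and still so for the second after the job is handed in, with the robot touching nothing.
It also fails if it takes over 51 s, if anything falls off the work surface, if the arm or the gripper's body presses on something with over 40 N, if the wrist force passes 120 N, or if a joint passes its speed limit or range.

### The arm

A 7-joint arm with a two-finger parallel gripper is mounted at the origin on the work surface. World frame = base frame: x ahead of the robot, y to its left, z up, the work surface at z = 0. Lengths are in m, angles in degrees, forces in N, time in s.
With the tool pointing down it reaches from about 0.4 to 0.85 m from the base axis. Payload 6.9 kg.
Tool frame: the origin (TCP) lies on the centre line of the jaws, within the pads' length; the fingertips stand 22 mm ahead of it and the grasp point (between the pads) lies 3 mm ahead of it (r.finger_overhang is the z of the fingertips in the tool frame, in m); z points along the fingers, y is the line along which they close (so a half turn about z gives the same grasp; the last joint's range is limited). The gripper opens to 85 mm and grips with 20 to 120 N. Pads are 22 mm wide; open, the fingers measure 114 mm over their backs; the gripper's body (76 mm by 85 mm) begins 54 mm behind the grasp point. The pads swing forward as they close: fully open they stand 13 mm farther back than shut.
Start: joints at [-66.32, 29.078, -13.613, 85.955, 7.202, 65.827, -8.869], TCP at [0.189, 0.596, 0.253] pointing down, gripper open.
Joint ranges: [-176.47, 176.47], [-13.61, 117.27], [-81.72, 77.17], [0.22, 143.17], [-87.28, 267.28], [10, 112.55], [-165.47, 165.47]. Speed limits (degrees/s): [136.94, 136.94, 180, 180, 180, 180, 180].

### API

Orientations are given as a 3x3 rotation matrix whose columns are the frame's x, y, z axes.
In Python, from station import r gives the robot as it stands.
- The arm moves only by the tool drive_tool, never from a script. Its argument "increments" is a list of rows, each an object of numbers: "dx", "dy", "dz": the shift along the world's x, y, z each as a share of 25 cm, from -1 to 1; "wx", "wy", "wz": the turn, a rotation vector about the world's x, y, z each as a share of 2 pi rad, from -1 to 1; "grip": the closure, from 0 (fully open) to 1 (shut). In form: [{"dx": .., "dy": .., "dz": .., "wx": .., "wy": .., "wz": .., "grip": ..}, ...]. A call has exactly 10 rows; each row is the pose to reach, as a shift and turn from the pose commanded when the call began, turning the shorter way round; what a row does not reach only later rows make up. A row lasts 1/10 s, in which the tool goes at most 50 mm and 8.59 degrees, less where a joint would pass 70% of its speed; a pose out of reach is approached as far as the arm can. A call with a number of a shift or a turn outside -1 to 1 is refused whole. A call with a gripper value outside its range is refused whole. The fingers move at their own pace and stop on an object; the grip force is fixed at half the most. Time passes only in rows, so rows that repeat a pose let the fingers close, or fill a call up. It gives the time, the measured TCP pose, the force, the opening and the grip force at its end, in the units of the state.
- r.read_state(): the state, without advancing time (a new reading comes with each control period).
- r.read_camera(name): name is "side" or "top"; returns a dict with "image" (420x560x3 uint8, red, green, blue), "fx", "fy", "cx", "cy" (pixels), "dist_coeffs" ([k1, k2, p1, p2, k3] as OpenCV has them; the pictures are not rectified), "R" (3x3) and "t" (3): a world point X has camera coordinates R X + t. Camera axes: x right, y down, z forward; pixel columns grow to the right and rows downward; lengths in m; the calibration is good to about 2 mm. A picture is of the moment at which its call begins. There is no depth.
- r.close_job(): hands the job in; it is judged then, once.
The state is a dict: "t": time; "qpos": joint angles; "qvel": joint speeds; "joint_efforts": joint torques, N m; "position": TCP position; "tcp_rot": TCP orientation; "contact_force": force on the tool from outside, world axes, zero at the start; "torque": the same for the moment, N m; "gripper_width": opening from 0.0 (shut) to 1.0 (fully open); "finger_force": force on a finger pad.
Only numpy, scipy, OpenCV 4.12 (cv2) and the standard library are available. Lean on these libraries where they do the work, as an engineer would, in place of code of your own. Each camera call takes 0.05 s, during which the arm holds its last target. There are 200 camera calls.

## Working session

There is one attempt and no reset: what is moved stays moved. The work goes in short steps, Python scripts to look and compute and a tool call to move; the robot and the scene stay as the last step left them, time stands still between calls to the robot, and variables do not carry over. Pictures are saved under pics/ and viewed, at most 10 in all, crops included, and the job is handed in when it is done.

Besides the shell and the picture viewer there is one more tool, called after "Request:" in YAML: its name, and indented under it one key for each argument. drive_tool: Moves the arm, as the interface text tells. Shift numbers are shares of 25 cm and turn numbers shares of 2 pi rad, none past 1 either way. Its arguments: {"type":"object","properties":{"increments":{"type":"array","items":{"type":"object","properties":{"dx":{"type":"number","minimum":-1,"maximum":1},"dy":{"type":"number","minimum":-1,"maximum":1},"dz":{"type":"number","minimum":-1,"maximum":1},"wx":{"type":"number","minimum":-1,"maximum":1},"wy":{"type":"number","minimum":-1,"maximum":1},"wz":{"type":"number","minimum":-1,"maximum":1},"grip":{"type":"number"}}}}},"required":["increments"]}

```bash
mkdir -p pics; ls; python3 - <<'E'
from station import r
import cv2,pickle
d={}
for n in("top","side"):
    c=r.read_camera(n); d[n]=c
    cv2.imwrite(f"pics/{n}0.png",cv2.resize(c["image"][:,:,::-1],(800,600),interpolation=cv2.INTER_CUBIC))
    print(n,c["fx"],c["fy"],c["cx"],c["cy"],c["dist_coeffs"],c["R"],c["t"])
pickle.dump(d,open("cams.pkl","wb"))
s=r.read_state(); print(s)
E
```

```text
pics
top 449.5299267740111 449.5299267740111 275.9872384204958 204.683840083722 [-0.04489532  0.          0.          0.          0.        ] [[-0.00791334 -0.99989659  0.01200823]
 [-0.99178652  0.00631497 -0.12774824]
 [ 0.1276592  -0.01292052 -0.99173393]] [0.01516797 0.5779002  1.2651607 ]
side 544.6138309762642 544.6138309762642 279.58203323497827 216.31342716312776 [-0.14567476  0.          0.          0.          0.        ] [[ 0.98857332 -0.15051369 -0.00827169]
 [-0.11229543 -0.69872821 -0.70651867]
 [ 0.10056107  0.69937438 -0.70764606]] [-0.55777659  0.12605278  1.72176708]
{'t': 0.1, 'qpos': array([-66.31960105,  29.12260922, -13.60782226,  86.0024022 ,
         7.20411623,  65.82973815,  -8.86964848]), 'qvel': array([-0.04937886, -0.17088774, -0.0373101 , -0.16476676,  0.0281989 ,
       -0.02334502,  0.0040475 ]), 'joint_efforts': array([-5.45545379e-03, -6.21841407e+01, -2.19489254e+00, -2.50201750e+01,
        1.25783440e-02,  7.91584054e-03, -8.40619521e-06]), 'position': array([0.18932099, 0.59519087, 0.25249859]), 'tcp_rot': array([[-9.53000451e-01,  3.02968570e-01, -4.31271599e-04],
       [ 3.02968867e-01,  9.52999084e-01, -1.61624021e-03],
       [-7.86685483e-05, -1.67093952e-03, -9.99998601e-01]]), 'contact_force': array([-0.68514712,  0.48911247,  0.09845254]), 'torque': array([0.03358473, 0.0166395 , 0.04885269]), 'finger_force': 0.0, 'gripper_width': 0.9946586011419768}
```

View pics/top0.png

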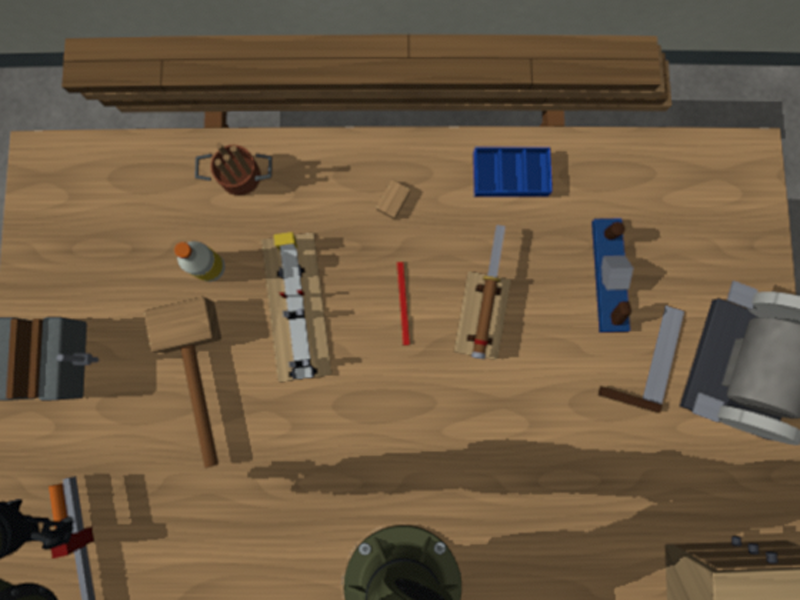

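View pics/side0.png

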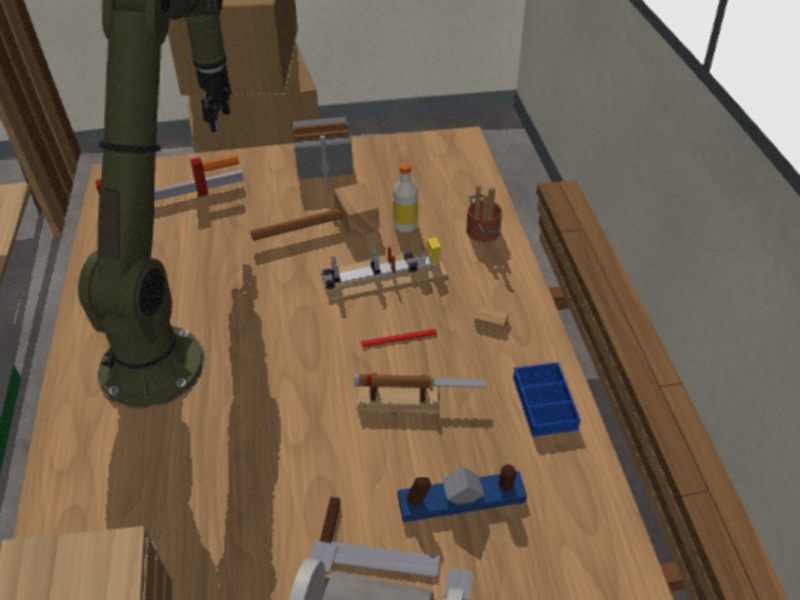

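```bash
python3 - <<'E'
import cv2,pickle,numpy as np
d=pickle.load(open("cams.pkl","rb"))
a=d["top"]["image"][150:275,180:380,::-1]
cv2.imwrite("pics/topc.png",cv2.resize(a,None,fx=4,fy=4,interpolation=cv2.INTER_CUBIC))
b=d["side"]["image"]
p=np.vstack([b[160:212,215:325],b[250:298,240:350]])[:,:,::-1]
cv2.imwrite("pics/sidec.png",cv2.resize(p,None,fx=6,fy=6,interpolation=cv2.INTER_CUBIC))
E
cat > h.py <<'E'
import numpy as np,cv2,pickle
d=pickle.load(open("cams.pkl","rb"))
def K(c): return np.array([[c["fx"],0,c["cx"]],[0,c["fy"],c["cy"]],[0,0,1]])
def ray(n,uv):
    c=d[n]; x=cv2.undistortPoints(np.array([[uv]],float),K(c),np.array(c["dist_coeffs"]))[0,0]
    R=np.array(c["R"]);t=np.array(c["t"]); return -R.T@t, R.T@np.array([x[0],x[1],1])
def atz(n,uv,z):
    o,v=ray(n,uv); return o+v*(z-o[2])/v[2]
def proj(n,X):
    c=d[n]; return cv2.projectPoints(np.atleast_2d(X).astype(float),cv2.Rodrigues(np.array(c["R"]))[0],np.array(c["t"]),K(c),np.array(c["dist_coeffs"]))[0][:,0]
def tri(u1,u2):
    (o1,v1),(o2,v2)=ray("top",u1),ray("side",u2)
    k=np.linalg.lstsq(np.c_[v1,-v2],o2-o1,rcond=None)[0]; a=o1+k[0]*v1;b=o2+k[1]*v2
    return (a+b)/2,np.linalg.norm(a-b)
E
```

```text
(no output)
```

View pics/topc.png

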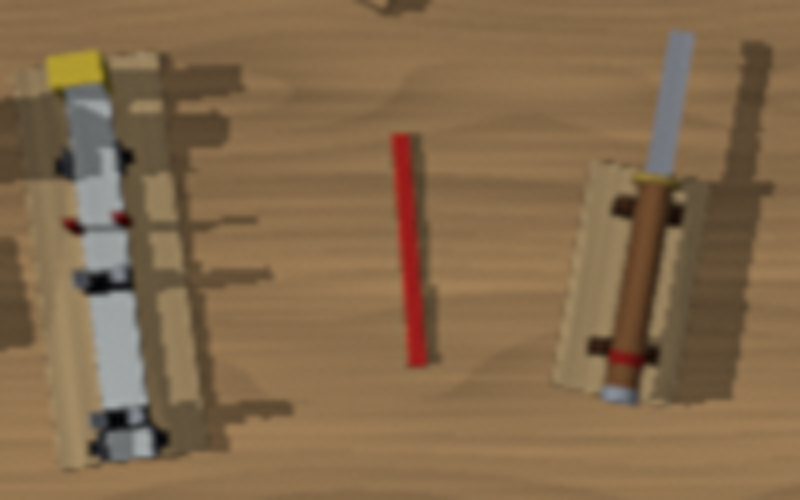

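View pics/sidec.png

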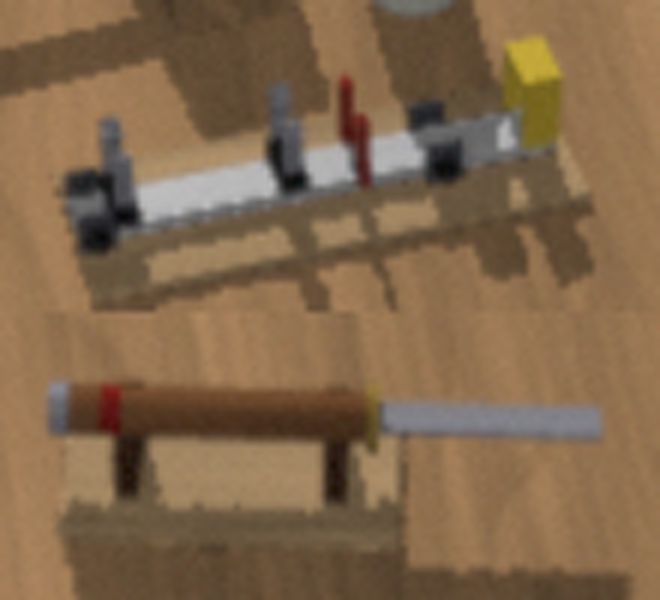

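```bash
cat > fit.py <<'E'
from h import *
from scipy.optimize import least_squares
T=lambda u,v:((u+.5)/4-.5+180,(v+.5)/4-.5+150)
S=lambda u,v:(((u+.5)/6-.5+215,(v+.5)/6-.5+160) if v<312 else ((u+.5)/6-.5+240,(v+.5)/6-.5+250-52))
def tf(p,L):
    x,y,a=p[:3]; c,s=np.cos(a),np.sin(a); L=np.atleast_2d(L)
    return np.c_[x+c*L[:,0]-s*L[:,1],y+s*L[:,0]+c*L[:,1],L[:,2]]
def fit(obs,p0,prior=None):
    f=lambda p:np.concatenate([(proj(n,tf(p,l(p)))[0]-np.array(uv)) for n,uv,l in obs]+([prior(p)] if prior else []))
    s=least_squares(f,p0,loss="soft_l1",x_scale=[.01,.01,.05,.01][:len(p0)]);return s.x,np.round(f(s.x),2)
if __name__=="__main__":
    ch=lambda x:(lambda p:[x,0,.05])
    o=[("top",T(681,32),ch(.178)),("top",T(655,180),ch(.065)),("top",T(627,357),ch(-.065)),("top",T(619,402),ch(-.095)),
       ("side",S(600,422),ch(.178)),("side",S(373,418),ch(.065)),("side",S(110,408),ch(-.065)),("side",S(50,406),ch(-.095))]
    p,e=fit(o,[.58,-.15,0.1]);print("chisel",p[:2],np.degrees(p[2]),e)
    V=lambda x,dy,dz:(lambda p:[x,dy,p[3]+dz])
    F=lambda x,y:(lambda p:[x,y,.008])
    q=[("top",T(96,222),V(.071,0,.012)),("side",S(354,100),V(.071,0,.012)),("top",T(77.5,88.5),V(.168,0,.015)),("side",S(513.5,65),V(.168,0,.015)),
       ("top",T(115,416),V(-.07,0,.019)),("top",T(103,277),V(.03,0,.019))]
    p,e=fit(q,[.57,.22,.1,.06],lambda p:[(p[3]-.06)/.006]);print("rack",p[:2],np.degrees(p[2]),p[3],e)
    for c in[(18,70),(160,53),(205,450),(62,470)]:
        w=atz("top",T(*c),.008); a=p[2]; dx=w[:2]-p[:2]; print("foot in rack",np.round([np.cos(a)*dx[0]+np.sin(a)*dx[1],-np.sin(a)*dx[0]+np.cos(a)*dx[1]],4))
    print([np.round(tri(T(72,224),S(346,80)),4) if 0 else tri(T(72,224),S(346,80)),tri(T(120,217),S(362,120)),tri(T(50,92),S(505,45)),tri(T(105,85),S(522,85))])
E
python3 fit.py
```

```text
chisel [ 0.53941777 -0.17113538] -11.035199651555425 [-0.1  -0.25  0.08  0.38 -0.43  0.51 -0.2  -0.34  0.07  0.15 -0.07 -0.12
  0.18  0.38  0.17  0.43]
rack [0.50478836 0.2072081 ] 7.306296681919873 0.057362614184700636 [-0.2  -0.47 -0.44 -0.03  0.38 -0.76 -0.24 -0.01  0.55  0.77 -0.64 -0.12
 -0.44]
foot in rack [0.2003 0.0525]
foot in rack [ 0.199  -0.0544]
foot in rack [-0.0983 -0.0517]
foot in rack [-0.0988  0.0532]
[(array([0.57339296, 0.2323309 , 0.07081089]), np.float64(0.0020289824118829643)), (array([0.57816142, 0.19889256, 0.0683227 ]), np.float64(0.0013995342248445588)), (array([0.66922812, 0.24959793, 0.06982541]), np.float64(0.0037112298258622826)), (array([0.67284547, 0.21014723, 0.07205177]), np.float64(0.00225969473865572))]
```

Request:
drive_tool:
  increments:
    - {"dx": 0.084,"dy": -0.1,"wz": 0.0018}
    - {"dx": 0.168,"dy": -0.2,"wz": 0.0036}
    - {"dx": 0.252,"dy": -0.3,"wz": 0.0055}
    - {"dx": 0.336,"dy": -0.4,"wz": 0.0073}
    - {"dx": 0.42,"dy": -0.5,"wz": 0.0091}
    - {"dx": 0.504,"dy": -0.6,"wz": 0.011}
    - {"dx": 0.588,"dy": -0.7,"wz": 0.0128}
    - {"dx": 0.672,"dy": -0.8,"wz": 0.0146}
    - {"dx": 0.756,"dy": -0.9,"wz": 0.0165}
    - {"dx": 0.84,"dy": -1,"wz": 0.0183}

```text
$.increments[0]: bad value
```

Request:
drive_tool:
  increments:
    - {"dx": 0.04,"dy": -0.1}
    - {"dx": 0.08,"dy": -0.2}
    - {"dx": 0.12,"dy": -0.3}
    - {"dx": 0.16,"dy": -0.4}
    - {"dx": 0.2,"dy": -0.5}
    - {"dx": 0.24,"dy": -0.6}
    - {"dx": 0.28,"dy": -0.7}
    - {"dx": 0.32,"dy": -0.8}
    - {"dx": 0.36,"dy": -0.9}
    - {"dx": 0.4,"dy": -1}

```text
$.increments[0]: bad value
```

Request:
drive_tool:
  increments:
    - {"dx": 0.02,"dy": -0.12}
    - {"dx": 0.04,"dy": -0.24}
    - {"dx": 0.06,"dy": -0.36}
    - {"dx": 0.08,"dy": -0.48}
    - {"dx": 0.1,"dy": -0.6,"dz": -0.04}
    - {"dx": 0.12,"dy": -0.7,"dz": -0.08}
    - {"dx": 0.14,"dy": -0.8,"dz": -0.14}
    - {"dx": 0.15,"dy": -0.9,"dz": -0.2}
    - {"dx": 0.156,"dy": -1,"dz": -0.28}
    - {"dx": 0.156,"dy": -1,"dz": -0.28}

```text
$.increments[0]: bad value
```

Request:
drive_tool:
  increments:
    - {"dx": 0.084,"dy": -0.1,"dz": 0,"wx": 0,"wy": 0,"wz": 0.0018,"grip": 0}
    - {"dx": 0.168,"dy": -0.2,"dz": 0,"wx": 0,"wy": 0,"wz": 0.0036,"grip": 0}
    - {"dx": 0.252,"dy": -0.3,"dz": 0,"wx": 0,"wy": 0,"wz": 0.0055,"grip": 0}
    - {"dx": 0.336,"dy": -0.4,"dz": 0,"wx": 0,"wy": 0,"wz": 0.0073,"grip": 0}
    - {"dx": 0.42,"dy": -0.5,"dz": 0,"wx": 0,"wy": 0,"wz": 0.0091,"grip": 0}
    - {"dx": 0.504,"dy": -0.6,"dz": 0,"wx": 0,"wy": 0,"wz": 0.011,"grip": 0}
    - {"dx": 0.588,"dy": -0.7,"dz": 0,"wx": 0,"wy": 0,"wz": 0.0128,"grip": 0}
    - {"dx": 0.672,"dy": -0.8,"dz": 0,"wx": 0,"wy": 0,"wz": 0.0146,"grip": 0}
    - {"dx": 0.756,"dy": -0.9,"dz": 0,"wx": 0,"wy": 0,"wz": 0.0165,"grip": 0}
    - {"dx": 0.84,"dy": -1,"dz": 0,"wx": 0,"wy": 0,"wz": 0.0183,"grip": 0}

```text
t: 1.1
position: [0.3999, 0.3443, 0.253]
tcp_rot: [[-0.982, 0.191, -0.0], [0.191, 0.982, -0.0], [0.0, -0.001, -1.0]]
contact_force: [0.5, 0.5, -0.4]
gripper_width: 0.994
finger_force: 0.0
```

Request:
drive_tool:
  increments:
    - {"dx": 0.04,"dy": -0.1,"dz": 0,"wx": 0,"wy": 0,"wz": 0,"grip": 0}
    - {"dx": 0.08,"dy": -0.2,"dz": 0,"wx": 0,"wy": 0,"wz": 0,"grip": 0}
    - {"dx": 0.12,"dy": -0.3,"dz": 0,"wx": 0,"wy": 0,"wz": 0,"grip": 0}
    - {"dx": 0.16,"dy": -0.4,"dz": 0,"wx": 0,"wy": 0,"wz": 0,"grip": 0}
    - {"dx": 0.2,"dy": -0.5,"dz": 0,"wx": 0,"wy": 0,"wz": 0,"grip": 0}
    - {"dx": 0.24,"dy": -0.6,"dz": 0,"wx": 0,"wy": 0,"wz": 0,"grip": 0}
    - {"dx": 0.28,"dy": -0.7,"dz": 0,"wx": 0,"wy": 0,"wz": 0,"grip": 0}
    - {"dx": 0.32,"dy": -0.8,"dz": 0,"wx": 0,"wy": 0,"wz": 0,"grip": 0}
    - {"dx": 0.36,"dy": -0.9,"dz": 0,"wx": 0,"wy": 0,"wz": 0,"grip": 0}
    - {"dx": 0.4,"dy": -1,"dz": 0,"wx": 0,"wy": 0,"wz": 0,"grip": 0}

```text
t: 2.1
position: [0.4994, 0.0945, 0.253]
tcp_rot: [[-0.981, 0.192, -0.001], [0.192, 0.981, -0.0], [0.001, -0.0, -1.0]]
contact_force: [-0.2, -0.4, -0.1]
gripper_width: 0.998
finger_force: 0.0
```

Request:
drive_tool:
  increments:
    - {"dx": 0.02,"dy": -0.12,"dz": 0,"wx": 0,"wy": 0,"wz": 0,"grip": 0}
    - {"dx": 0.04,"dy": -0.24,"dz": 0,"wx": 0,"wy": 0,"wz": 0,"grip": 0}
    - {"dx": 0.06,"dy": -0.36,"dz": 0,"wx": 0,"wy": 0,"wz": 0,"grip": 0}
    - {"dx": 0.08,"dy": -0.48,"dz": 0,"wx": 0,"wy": 0,"wz": 0,"grip": 0}
    - {"dx": 0.1,"dy": -0.6,"dz": -0.04,"wx": 0,"wy": 0,"wz": 0,"grip": 0}
    - {"dx": 0.12,"dy": -0.7,"dz": -0.08,"wx": 0,"wy": 0,"wz": 0,"grip": 0}
    - {"dx": 0.14,"dy": -0.8,"dz": -0.14,"wx": 0,"wy": 0,"wz": 0,"grip": 0}
    - {"dx": 0.15,"dy": -0.9,"dz": -0.2,"wx": 0,"wy": 0,"wz": 0,"grip": 0}
    - {"dx": 0.156,"dy": -1,"dz": -0.28,"wx": 0,"wy": 0,"wz": 0,"grip": 0}
    - {"dx": 0.156,"dy": -1,"dz": -0.28,"wx": 0,"wy": 0,"wz": 0,"grip": 0}

```text
t: 3.1
position: [0.5363, -0.1584, 0.1804]
tcp_rot: [[-0.98, 0.197, -0.005], [0.197, 0.98, -0.001], [0.005, -0.002, -1.0]]
contact_force: [-1.0, 0.2, 0.1]
gripper_width: 0.999
finger_force: 0.0
```

Request:
drive_tool:
  increments:
    - {"dx": 0.0056,"dy": -0.068,"dz": 0,"wx": 0,"wy": 0,"wz": 0,"grip": 0}
    - {"dx": 0.0056,"dy": -0.068,"dz": -0.08,"wx": 0,"wy": 0,"wz": 0,"grip": 0}
    - {"dx": 0.0056,"dy": -0.068,"dz": -0.16,"wx": 0,"wy": 0,"wz": 0,"grip": 0}
    - {"dx": 0.0056,"dy": -0.068,"dz": -0.24,"wx": 0,"wy": 0,"wz": 0,"grip": 0}
    - {"dx": 0.0056,"dy": -0.068,"dz": -0.32,"wx": 0,"wy": 0,"wz": 0,"grip": 0}
    - {"dx": 0.0056,"dy": -0.068,"dz": -0.4,"wx": 0,"wy": 0,"wz": 0,"grip": 0}
    - {"dx": 0.0056,"dy": -0.068,"dz": -0.46,"wx": 0,"wy": 0,"wz": 0,"grip": 0}
    - {"dx": 0.0056,"dy": -0.068,"dz": -0.5,"wx": 0,"wy": 0,"wz": 0,"grip": 0}
    - {"dx": 0.0056,"dy": -0.068,"dz": -0.52,"wx": 0,"wy": 0,"wz": 0,"grip": 0}
    - {"dx": 0.0056,"dy": -0.068,"dz": -0.52,"wx": 0,"wy": 0,"wz": 0,"grip": 0}

```text
t: 4.1
position: [0.5399, -0.1714, 0.0532]
tcp_rot: [[-0.982, 0.191, -0.0], [0.191, 0.982, 0.0], [0.0, 0.0, -1.0]]
contact_force: [0.1, 0.2, 1.0]
gripper_width: 1.0
finger_force: 0.0
```

```bash
python3 - <<'E'
from station import r
import cv2,numpy as np
a=r.read_camera("top")["image"][165:255,310:385,::-1]; b=r.read_camera("side")["image"][225:300,235:350,::-1]
A=cv2.resize(a,None,fx=4,fy=4,interpolation=2);B=cv2.resize(b,None,fx=4,fy=4,interpolation=2)
o=np.zeros((360,760,3),np.uint8);o[:360,:300]=A;o[:300,300:]=B
cv2.imwrite("pics/g1.png",o)
s=r.read_state();print(s["position"],s["contact_force"],np.degrees(np.arctan2(s["tcp_rot"][0,1],s["tcp_rot"][1,1])))
E
```

```text
[ 0.54026728 -0.17150511  0.05395072] [ 0.75028393  0.70804701 -0.72010054] 11.037149792849094
```

View pics/g1.png

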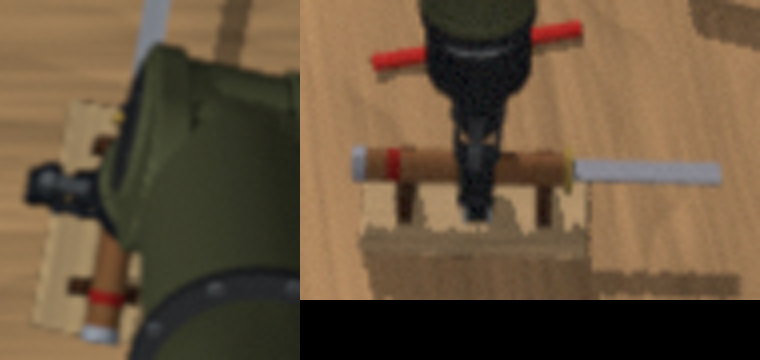

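The fingers straddle the handle midway between the V blocks (side view, around column 475, row 180). Closing now, then lifting.

Request:
drive_tool:
  increments:
    - {"dx": 0,"dy": 0,"dz": 0,"wx": 0,"wy": 0,"wz": 0,"grip": 1}
    - {"dx": 0,"dy": 0,"dz": 0,"wx": 0,"wy": 0,"wz": 0,"grip": 1}
    - {"dx": 0,"dy": 0,"dz": 0,"wx": 0,"wy": 0,"wz": 0,"grip": 1}
    - {"dx": 0,"dy": 0,"dz": 0,"wx": 0,"wy": 0,"wz": 0,"grip": 1}
    - {"dx": 0,"dy": 0,"dz": 0,"wx": 0,"wy": 0,"wz": 0,"grip": 1}
    - {"dx": 0,"dy": 0,"dz": 0,"wx": 0,"wy": 0,"wz": 0,"grip": 1}
    - {"dx": 0,"dy": 0,"dz": 0,"wx": 0,"wy": 0,"wz": 0,"grip": 1}
    - {"dx": 0,"dy": 0,"dz": 0,"wx": 0,"wy": 0,"wz": 0,"grip": 1}
    - {"dx": 0,"dy": 0,"dz": 0,"wx": 0,"wy": 0,"wz": 0,"grip": 1}
    - {"dx": 0,"dy": 0,"dz": 0,"wx": 0,"wy": 0,"wz": 0,"grip": 1}

```text
t: 5.2
position: [0.5398, -0.1717, 0.0536]
tcp_rot: [[-0.981, 0.192, 0.0], [0.192, 0.981, -0.0], [-0.0, -0.0, -1.0]]
contact_force: [-1.1, -0.4, 5.6]
gripper_width: 0.286
finger_force: 58.7
```

Request:
drive_tool:
  increments:
    - {"dx": 0,"dy": 0,"dz": 0.04,"wx": 0,"wy": 0,"wz": 0,"grip": 1}
    - {"dx": 0,"dy": 0,"dz": 0.1,"wx": 0,"wy": 0,"wz": 0,"grip": 1}
    - {"dx": 0,"dy": 0,"dz": 0.18,"wx": 0,"wy": 0,"wz": 0,"grip": 1}
    - {"dx": 0,"dy": 0,"dz": 0.26,"wx": 0,"wy": 0,"wz": 0,"grip": 1}
    - {"dx": 0,"dy": 0.02,"dz": 0.34,"wx": 0,"wy": 0,"wz": 0,"grip": 1}
    - {"dx": 0,"dy": 0.08,"dz": 0.4,"wx": 0,"wy": 0,"wz": 0.002,"grip": 1}
    - {"dx": 0,"dy": 0.16,"dz": 0.4,"wx": 0,"wy": 0,"wz": 0.004,"grip": 1}
    - {"dx": 0,"dy": 0.26,"dz": 0.4,"wx": 0,"wy": 0,"wz": 0.007,"grip": 1}
    - {"dx": 0,"dy": 0.36,"dz": 0.4,"wx": 0,"wy": 0,"wz": 0.01,"grip": 1}
    - {"dx": 0,"dy": 0.5,"dz": 0.4,"wx": 0,"wy": 0,"wz": 0.014,"grip": 1}

```text
t: 6.2
position: [0.5392, -0.0455, 0.1534]
tcp_rot: [[-0.995, 0.105, -0.001], [0.105, 0.995, -0.0], [0.001, -0.0, -1.0]]
contact_force: [1.4, 0.1, -2.3]
gripper_width: 0.285
finger_force: 59.0
```

Request:
drive_tool:
  increments:
    - {"dx": -0.03,"dy": 0.13,"dz": 0,"wx": 0,"wy": 0,"wz": 0.005,"grip": 1}
    - {"dx": -0.06,"dy": 0.26,"dz": 0,"wx": 0,"wy": 0,"wz": 0.01,"grip": 1}
    - {"dx": -0.09,"dy": 0.39,"dz": 0,"wx": 0,"wy": 0,"wz": 0.015,"grip": 1}
    - {"dx": -0.12,"dy": 0.52,"dz": 0,"wx": 0,"wy": 0,"wz": 0.02,"grip": 1}
    - {"dx": -0.15,"dy": 0.65,"dz": 0,"wx": 0,"wy": 0,"wz": 0.025,"grip": 1}
    - {"dx": -0.18,"dy": 0.77,"dz": 0,"wx": 0,"wy": 0,"wz": 0.03,"grip": 1}
    - {"dx": -0.2,"dy": 0.88,"dz": 0,"wx": 0,"wy": 0,"wz": 0.034,"grip": 1}
    - {"dx": -0.214,"dy": 0.96,"dz": 0,"wx": 0,"wy": 0,"wz": 0.0365,"grip": 1}
    - {"dx": -0.214,"dy": 1,"dz": 0,"wx": 0,"wy": 0,"wz": 0.0365,"grip": 1}
    - {"dx": -0.214,"dy": 1,"dz": 0,"wx": 0,"wy": 0,"wz": 0.0365,"grip": 1}

```text
t: 7.2
position: [0.4857, 0.2055, 0.1533]
tcp_rot: [[-0.992, -0.127, -0.0], [-0.127, 0.992, 0.001], [0.0, 0.001, -1.0]]
contact_force: [0.6, -0.9, -2.8]
gripper_width: 0.282
finger_force: 59.0
```

```bash
python3 - <<'E'
from station import r
import cv2,numpy as np,pickle
d={n:r.read_camera(n) for n in("top","side")};pickle.dump(d,open("cams2.pkl","wb"))
a=d["top"]["image"][140:285,160:250,::-1]; b=d["side"]["image"][135:220,205:330,::-1]
o=np.zeros((580,800,3),np.uint8);o[:580,:360]=cv2.resize(a,None,fx=4,fy=4,interpolation=2);o[:299,360:]=cv2.resize(b,(440,299),interpolation=2)
cv2.imwrite("pics/g2.png",o)
s=r.read_state();print(s["t"],s["position"],s["contact_force"],s["torque"],np.degrees(np.arctan2(s["tcp_rot"][0,1],s["tcp_rot"][1,1])))
E
```

```text
7.3 [0.4862269  0.20274835 0.15318195] [ 0.15141281  0.69068173 -1.55204731] [-0.1204424   0.07868445  0.00870401] -7.098190652600729
```

View pics/g2.png

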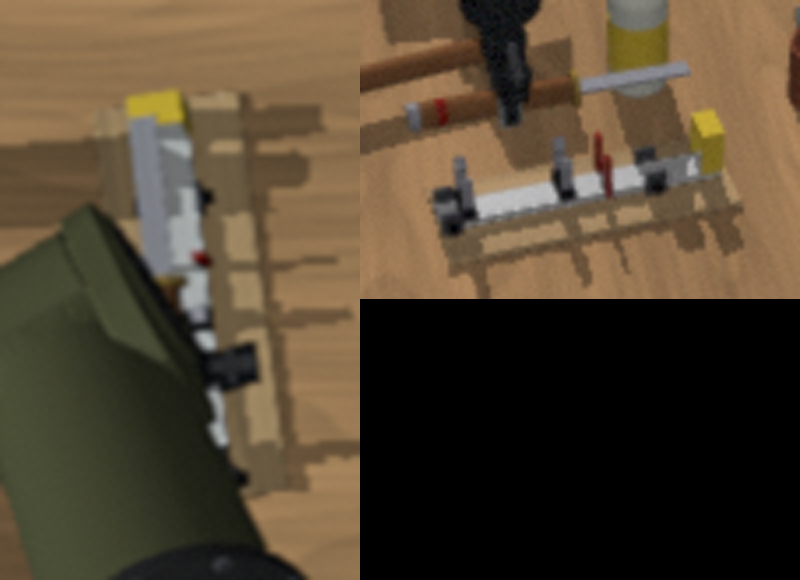

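```bash
python3 - <<'E'
from h import *
from scipy.optimize import least_squares
S=lambda u,v:np.array(((u-360+.5)/3.52-.5+205,(v+.5)/3.52-.5+135)); T=lambda u,v:np.array(((u+.5)/4-.5+160,(v+.5)/4-.5+140))
o=[("side",S(689,70),.178),("side",S(576,91),.065),("side",S(440,111),-.065),("side",S(409,117),-.095),("top",T(144,118),.178),("top",T(156,275),.068)]
def f(p):
    x,y,z,a,b=p; g=[]
    for n,uv,L in o: g+=list(proj(n,[x+L*np.cos(a)*np.cos(b),y+L*np.sin(a)*np.cos(b),z+L*np.sin(b)])[0]-uv)
    return np.array(g)
s=least_squares(f,[.486,.205,.15,.124,0],x_scale=.01)
print(s.x[:3],np.degrees(s.x[3:]),np.round(s.fun,2))
E
```

```text
[0.48648193 0.21102447 0.14362743] [ 5.41936786 -0.21020406] [-0.03  0.37 -0.33 -0.38  0.21  0.16  0.12 -0.07 -0.13 -0.62  0.11  0.58]
```

Request:
drive_tool:
  increments:
    - {"dx": 0,"dy": 0,"dz": -0.04,"wx": 0,"wy": 0,"wz": 0,"grip": 1}
    - {"dx": 0,"dy": 0,"dz": -0.08,"wx": 0,"wy": 0,"wz": 0,"grip": 1}
    - {"dx": 0,"dy": 0,"dz": -0.12,"wx": 0,"wy": 0,"wz": 0,"grip": 1}
    - {"dx": 0,"dy": 0,"dz": -0.15,"wx": 0,"wy": 0,"wz": 0,"grip": 1}
    - {"dx": 0,"dy": 0,"dz": -0.18,"wx": 0,"wy": 0,"wz": 0,"grip": 1}
    - {"dx": 0,"dy": 0,"dz": -0.2,"wx": 0,"wy": 0,"wz": 0,"grip": 1}
    - {"dx": 0,"dy": 0,"dz": -0.22,"wx": 0,"wy": 0,"wz": 0,"grip": 1}
    - {"dx": 0,"dy": 0,"dz": -0.232,"wx": 0,"wy": 0,"wz": 0,"grip": 1}
    - {"dx": 0,"dy": 0,"dz": -0.232,"wx": 0,"wy": 0,"wz": 0,"grip": 1}
    - {"dx": 0,"dy": 0,"dz": -0.232,"wx": 0,"wy": 0,"wz": 0,"grip": 1}

```text
t: 8.3
position: [0.4864, 0.2037, 0.0954]
tcp_rot: [[-0.992, -0.124, 0.0], [-0.124, 0.992, 0.0], [-0.0, 0.0, -1.0]]
contact_force: [0.7, 0.7, -2.3]
gripper_width: 0.283
finger_force: 59.1
```

```bash
python3 - <<'E'
from station import r
import cv2,numpy as np,pickle
d={n:r.read_camera(n) for n in("top","side")}
a=d["top"]["image"][150:275,175:240,::-1]; b=d["side"]["image"][150:210,210:325,::-1]
o=np.zeros((500,800,3),np.uint8);o[:500,:260]=cv2.resize(a,None,fx=4,fy=4,interpolation=2);o[:282,260:]=cv2.resize(b,(540,282),interpolation=2)
cv2.imwrite("pics/g3.png",o)
F=[];P=[]
for i in range(1):
    s=r.read_state();print(s["t"],s["position"],s["contact_force"],s["torque"])
E
```

```text
8.4 [0.48645007 0.20369103 0.0955791 ] [ 0.37884263  0.75958886 -2.56874808] [0.0173431  0.0373745  0.03012743]
```

View pics/g3.png

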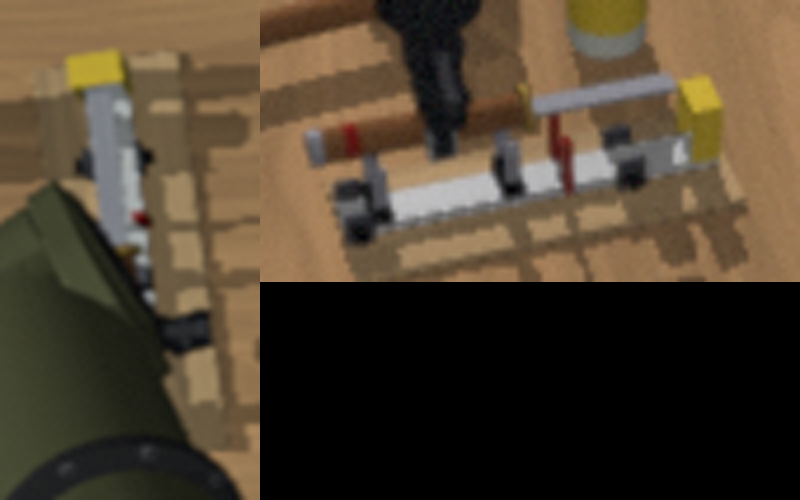

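Request:
drive_tool:
  increments:
    - {"dx": 0,"dy": 0,"dz": -0.004,"wx": 0,"wy": 0,"wz": 0,"grip": 1}
    - {"dx": 0,"dy": 0,"dz": -0.008,"wx": 0,"wy": 0,"wz": 0,"grip": 1}
    - {"dx": 0,"dy": 0,"dz": -0.012,"wx": 0,"wy": 0,"wz": 0,"grip": 1}
    - {"dx": 0,"dy": 0,"dz": -0.016,"wx": 0,"wy": 0,"wz": 0,"grip": 1}
    - {"dx": 0,"dy": 0,"dz": -0.02,"wx": 0,"wy": 0,"wz": 0,"grip": 1}
    - {"dx": 0,"dy": 0,"dz": -0.024,"wx": 0,"wy": 0,"wz": 0,"grip": 1}
    - {"dx": 0,"dy": 0,"dz": -0.028,"wx": 0,"wy": 0,"wz": 0,"grip": 1}
    - {"dx": 0,"dy": 0,"dz": -0.028,"wx": 0,"wy": 0,"wz": 0,"grip": 1}
    - {"dx": 0,"dy": 0,"dz": -0.028,"wx": 0,"wy": 0,"wz": 0,"grip": 1}
    - {"dx": 0,"dy": 0,"dz": -0.028,"wx": 0,"wy": 0,"wz": 0,"grip": 1}

```text
t: 9.4
position: [0.4863, 0.2036, 0.0883]
tcp_rot: [[-0.992, -0.124, 0.0], [-0.124, 0.992, -0.0], [-0.0, -0.0, -1.0]]
contact_force: [-0.3, -0.9, -1.5]
gripper_width: 0.283
finger_force: 59.1
```

Request:
drive_tool:
  increments:
    - {"dx": 0,"dy": 0,"dz": -0.003,"wx": 0,"wy": 0,"wz": 0,"grip": 1}
    - {"dx": 0,"dy": 0,"dz": -0.006,"wx": 0,"wy": 0,"wz": 0,"grip": 1}
    - {"dx": 0,"dy": 0,"dz": -0.009,"wx": 0,"wy": 0,"wz": 0,"grip": 1}
    - {"dx": 0,"dy": 0,"dz": -0.012,"wx": 0,"wy": 0,"wz": 0,"grip": 1}
    - {"dx": 0,"dy": 0,"dz": -0.014,"wx": 0,"wy": 0,"wz": 0,"grip": 1}
    - {"dx": 0,"dy": 0,"dz": -0.016,"wx": 0,"wy": 0,"wz": 0,"grip": 1}
    - {"dx": 0,"dy": 0,"dz": -0.016,"wx": 0,"wy": 0,"wz": 0,"grip": 1}
    - {"dx": 0,"dy": 0,"dz": -0.016,"wx": 0,"wy": 0,"wz": 0,"grip": 1}
    - {"dx": 0,"dy": 0,"dz": -0.016,"wx": 0,"wy": 0,"wz": 0,"grip": 1}
    - {"dx": 0,"dy": 0,"dz": -0.016,"wx": 0,"wy": 0,"wz": 0,"grip": 1}

```text
t: 10.4
position: [0.4863, 0.2036, 0.0843]
tcp_rot: [[-0.992, -0.124, -0.0], [-0.124, 0.992, -0.0], [0.0, -0.0, -1.0]]
contact_force: [-0.2, -0.3, -1.2]
gripper_width: 0.283
finger_force: 59.1
```

Request:
drive_tool:
  increments:
    - {"dx": 0,"dy": 0,"dz": -0.003,"wx": 0,"wy": 0,"wz": 0,"grip": 1}
    - {"dx": 0,"dy": 0,"dz": -0.006,"wx": 0,"wy": 0,"wz": 0,"grip": 1}
    - {"dx": 0,"dy": 0,"dz": -0.009,"wx": 0,"wy": 0,"wz": 0,"grip": 1}
    - {"dx": 0,"dy": 0,"dz": -0.012,"wx": 0,"wy": 0,"wz": 0,"grip": 1}
    - {"dx": 0,"dy": 0,"dz": -0.014,"wx": 0,"wy": 0,"wz": 0,"grip": 1}
    - {"dx": 0,"dy": 0,"dz": -0.016,"wx": 0,"wy": 0,"wz": 0,"grip": 1}
    - {"dx": 0,"dy": 0,"dz": -0.016,"wx": 0,"wy": 0,"wz": 0,"grip": 1}
    - {"dx": 0,"dy": 0,"dz": -0.016,"wx": 0,"wy": 0,"wz": 0,"grip": 1}
    - {"dx": 0,"dy": 0,"dz": -0.016,"wx": 0,"wy": 0,"wz": 0,"grip": 1}
    - {"dx": 0,"dy": 0,"dz": -0.016,"wx": 0,"wy": 0,"wz": 0,"grip": 1}

```text
t: 11.4
position: [0.4871, 0.2054, 0.0811]
tcp_rot: [[-0.992, -0.125, 0.003], [-0.125, 0.992, 0.003], [-0.003, 0.002, -1.0]]
contact_force: [-0.4, 4.0, 5.1]
gripper_width: 0.284
finger_force: 59.8
```

Request:
drive_tool:
  increments:
    - {"dx": 0,"dy": 0,"dz": -0.002,"wx": 0,"wy": 0,"wz": 0,"grip": 1}
    - {"dx": 0,"dy": 0,"dz": -0.004,"wx": 0,"wy": 0,"wz": 0,"grip": 1}
    - {"dx": 0,"dy": 0,"dz": -0.006,"wx": 0,"wy": 0,"wz": 0,"grip": 1}
    - {"dx": 0,"dy": 0,"dz": -0.008,"wx": 0,"wy": 0,"wz": 0,"grip": 1}
    - {"dx": 0,"dy": 0,"dz": -0.01,"wx": 0,"wy": 0,"wz": 0,"grip": 1}
    - {"dx": 0,"dy": 0,"dz": -0.012,"wx": 0,"wy": 0,"wz": 0,"grip": 1}
    - {"dx": 0,"dy": 0,"dz": -0.012,"wx": 0,"wy": 0,"wz": 0,"grip": 1}
    - {"dx": 0,"dy": 0,"dz": -0.012,"wx": 0,"wy": 0,"wz": 0,"grip": 1}
    - {"dx": 0,"dy": 0,"dz": -0.012,"wx": 0,"wy": 0,"wz": 0,"grip": 1}
    - {"dx": 0,"dy": 0,"dz": -0.012,"wx": 0,"wy": 0,"wz": 0,"grip": 1}

```text
t: 12.4
position: [0.4876, 0.2053, 0.0786]
tcp_rot: [[-0.992, -0.125, 0.004], [-0.125, 0.992, 0.003], [-0.004, 0.002, -1.0]]
contact_force: [-0.1, 3.5, 10.0]
gripper_width: 0.286
finger_force: 60.2
```

Request:
drive_tool:
  increments:
    - {"dx": 0,"dy": 0.004,"dz": 0,"wx": 0,"wy": 0,"wz": 0,"grip": 1}
    - {"dx": 0,"dy": 0.008,"dz": 0,"wx": 0,"wy": 0,"wz": 0,"grip": 1}
    - {"dx": 0,"dy": 0.008,"dz": -0.002,"wx": 0,"wy": 0,"wz": 0,"grip": 1}
    - {"dx": 0,"dy": 0.008,"dz": -0.004,"wx": 0,"wy": 0,"wz": 0,"grip": 1}
    - {"dx": 0,"dy": 0.008,"dz": -0.006,"wx": 0,"wy": 0,"wz": 0,"grip": 1}
    - {"dx": 0,"dy": 0.008,"dz": -0.008,"wx": 0,"wy": 0,"wz": 0,"grip": 1}
    - {"dx": 0,"dy": 0.008,"dz": -0.01,"wx": 0,"wy": 0,"wz": 0,"grip": 1}
    - {"dx": 0,"dy": 0.008,"dz": -0.01,"wx": 0,"wy": 0,"wz": 0,"grip": 1}
    - {"dx": 0,"dy": 0.008,"dz": -0.01,"wx": 0,"wy": 0,"wz": 0,"grip": 1}
    - {"dx": 0,"dy": 0.008,"dz": -0.01,"wx": 0,"wy": 0,"wz": 0,"grip": 1}

```text
t: 13.4
position: [0.4876, 0.2062, 0.0759]
tcp_rot: [[-0.992, -0.124, 0.003], [-0.124, 0.992, 0.001], [-0.003, 0.001, -1.0]]
contact_force: [0.5, 1.0, 8.5]
gripper_width: 0.284
finger_force: 60.1
```

```bash
python3 -c "
from station import r
s=r.read_state();print(s['position'],s['contact_force'],s['torque'])"
```

```text
[0.48761945 0.20619073 0.0758906 ] [0.53490793 1.00976618 8.5355988 ] [ 0.09303683 -0.01346091  0.04242603]
```

Request:
drive_tool:
  increments:
    - {"dx": 0,"dy": 0.002,"dz": -0.002,"wx": 0,"wy": 0,"wz": 0,"grip": 1}
    - {"dx": 0,"dy": 0.002,"dz": -0.004,"wx": 0,"wy": 0,"wz": 0,"grip": 1}
    - {"dx": 0,"dy": 0.002,"dz": -0.006,"wx": 0,"wy": 0,"wz": 0,"grip": 1}
    - {"dx": 0,"dy": 0.002,"dz": -0.008,"wx": 0,"wy": 0,"wz": 0,"grip": 1}
    - {"dx": 0,"dy": 0.002,"dz": -0.01,"wx": 0,"wy": 0,"wz": 0,"grip": 1}
    - {"dx": 0,"dy": 0.002,"dz": -0.012,"wx": 0,"wy": 0,"wz": 0,"grip": 1}
    - {"dx": 0,"dy": 0.002,"dz": -0.012,"wx": 0,"wy": 0,"wz": 0,"grip": 1}
    - {"dx": 0,"dy": 0.002,"dz": -0.012,"wx": 0,"wy": 0,"wz": 0,"grip": 1}
    - {"dx": 0,"dy": 0.002,"dz": -0.012,"wx": 0,"wy": 0,"wz": 0,"grip": 1}
    - {"dx": 0,"dy": 0.002,"dz": -0.012,"wx": 0,"wy": 0,"wz": 0,"grip": 1}

```text
t: 14.4
position: [0.4873, 0.2063, 0.0725]
tcp_rot: [[-0.992, -0.124, 0.002], [-0.124, 0.992, 0.001], [-0.002, 0.0, -1.0]]
contact_force: [0.4, -0.4, 6.0]
gripper_width: 0.283
finger_force: 59.8
```

Request:
drive_tool:
  increments:
    - {"dx": 0,"dy": 0,"dz": -0.002,"wx": 0,"wy": 0,"wz": 0,"grip": 1}
    - {"dx": 0,"dy": 0,"dz": -0.004,"wx": 0,"wy": 0,"wz": 0,"grip": 1}
    - {"dx": 0,"dy": 0,"dz": -0.006,"wx": 0,"wy": 0,"wz": 0,"grip": 1}
    - {"dx": 0,"dy": 0,"dz": -0.008,"wx": 0,"wy": 0,"wz": 0,"grip": 1}
    - {"dx": 0,"dy": 0,"dz": -0.01,"wx": 0,"wy": 0,"wz": 0,"grip": 1}
    - {"dx": 0,"dy": 0,"dz": -0.012,"wx": 0,"wy": 0,"wz": 0,"grip": 1}
    - {"dx": 0,"dy": 0,"dz": -0.012,"wx": 0,"wy": 0,"wz": 0,"grip": 1}
    - {"dx": 0,"dy": 0,"dz": -0.012,"wx": 0,"wy": 0,"wz": 0,"grip": 1}
    - {"dx": 0,"dy": 0,"dz": -0.012,"wx": 0,"wy": 0,"wz": 0,"grip": 1}
    - {"dx": 0,"dy": 0,"dz": -0.012,"wx": 0,"wy": 0,"wz": 0,"grip": 1}

```text
t: 15.4
position: [0.486, 0.206, 0.0684]
tcp_rot: [[-0.992, -0.124, -0.001], [-0.124, 0.992, -0.0], [0.001, -0.0, -1.0]]
contact_force: [1.3, 0.9, -4.0]
gripper_width: 0.285
finger_force: 59.1
```

Request:
drive_tool:
  increments:
    - {"dx": 0,"dy": 0,"dz": -0.002,"wx": 0,"wy": 0,"wz": 0,"grip": 1}
    - {"dx": 0,"dy": 0,"dz": -0.004,"wx": 0,"wy": 0,"wz": 0,"grip": 1}
    - {"dx": 0,"dy": 0,"dz": -0.006,"wx": 0,"wy": 0,"wz": 0,"grip": 1}
    - {"dx": 0,"dy": 0,"dz": -0.008,"wx": 0,"wy": 0,"wz": 0,"grip": 1}
    - {"dx": 0,"dy": 0,"dz": -0.01,"wx": 0,"wy": 0,"wz": 0,"grip": 1}
    - {"dx": 0,"dy": 0,"dz": -0.012,"wx": 0,"wy": 0,"wz": 0,"grip": 1}
    - {"dx": 0,"dy": 0,"dz": -0.014,"wx": 0,"wy": 0,"wz": 0,"grip": 1}
    - {"dx": 0,"dy": 0,"dz": -0.016,"wx": 0,"wy": 0,"wz": 0,"grip": 1}
    - {"dx": 0,"dy": 0,"dz": -0.016,"wx": 0,"wy": 0,"wz": 0,"grip": 1}
    - {"dx": 0,"dy": 0,"dz": -0.016,"wx": 0,"wy": 0,"wz": 0,"grip": 1}

```text
t: 16.4
position: [0.4861, 0.206, 0.0645]
tcp_rot: [[-0.992, -0.124, -0.0], [-0.124, 0.992, -0.0], [0.001, -0.0, -1.0]]
contact_force: [0.3, 0.7, -5.8]
gripper_width: 0.288
finger_force: 59.1
```

Request:
drive_tool:
  increments:
    - {"dx": 0,"dy": 0,"dz": -0.002,"wx": 0,"wy": 0,"wz": 0,"grip": 1}
    - {"dx": 0,"dy": 0,"dz": -0.004,"wx": 0,"wy": 0,"wz": 0,"grip": 1}
    - {"dx": 0,"dy": 0,"dz": -0.006,"wx": 0,"wy": 0,"wz": 0,"grip": 1}
    - {"dx": 0,"dy": 0,"dz": -0.008,"wx": 0,"wy": 0,"wz": 0,"grip": 1}
    - {"dx": 0,"dy": 0,"dz": -0.008,"wx": 0,"wy": 0,"wz": 0,"grip": 1}
    - {"dx": 0,"dy": 0,"dz": -0.008,"wx": 0,"wy": 0,"wz": 0,"grip": 1}
    - {"dx": 0,"dy": 0,"dz": -0.008,"wx": 0,"wy": 0,"wz": 0,"grip": 1}
    - {"dx": 0,"dy": 0,"dz": -0.008,"wx": 0,"wy": 0,"wz": 0,"grip": 1}
    - {"dx": 0,"dy": 0,"dz": -0.008,"wx": 0,"wy": 0,"wz": 0,"grip": 1}
    - {"dx": 0,"dy": 0,"dz": -0.008,"wx": 0,"wy": 0,"wz": 0,"grip": 1}

```text
t: 17.4
position: [0.4862, 0.2061, 0.0627]
tcp_rot: [[-0.992, -0.124, -0.0], [-0.124, 0.992, -0.0], [0.0, -0.0, -1.0]]
contact_force: [0.2, 0.0, -7.6]
gripper_width: 0.284
finger_force: 59.1
```

Being drawn down (net about −5 N). Continuing gently.

Request:
drive_tool:
  increments:
    - {"dx": 0,"dy": 0,"dz": -0.002,"wx": 0,"wy": 0,"wz": 0,"grip": 1}
    - {"dx": 0,"dy": 0,"dz": -0.004,"wx": 0,"wy": 0,"wz": 0,"grip": 1}
    - {"dx": 0,"dy": 0,"dz": -0.006,"wx": 0,"wy": 0,"wz": 0,"grip": 1}
    - {"dx": 0,"dy": 0,"dz": -0.008,"wx": 0,"wy": 0,"wz": 0,"grip": 1}
    - {"dx": 0,"dy": 0,"dz": -0.008,"wx": 0,"wy": 0,"wz": 0,"grip": 1}
    - {"dx": 0,"dy": 0,"dz": -0.008,"wx": 0,"wy": 0,"wz": 0,"grip": 1}
    - {"dx": 0,"dy": 0,"dz": -0.008,"wx": 0,"wy": 0,"wz": 0,"grip": 1}
    - {"dx": 0,"dy": 0,"dz": -0.008,"wx": 0,"wy": 0,"wz": 0,"grip": 1}
    - {"dx": 0,"dy": 0,"dz": -0.008,"wx": 0,"wy": 0,"wz": 0,"grip": 1}
    - {"dx": 0,"dy": 0,"dz": -0.008,"wx": 0,"wy": 0,"wz": 0,"grip": 1}

```text
t: 18.4
position: [0.4863, 0.2061, 0.0607]
tcp_rot: [[-0.992, -0.124, 0.0], [-0.124, 0.992, -0.0], [-0.0, -0.0, -1.0]]
contact_force: [0.3, 1.1, -6.9]
gripper_width: 0.286
finger_force: 59.2
```

Request:
drive_tool:
  increments:
    - {"dx": 0,"dy": 0,"dz": -0.002,"wx": 0,"wy": 0,"wz": 0,"grip": 1}
    - {"dx": 0,"dy": 0,"dz": -0.004,"wx": 0,"wy": 0,"wz": 0,"grip": 1}
    - {"dx": 0,"dy": 0,"dz": -0.005,"wx": 0,"wy": 0,"wz": 0,"grip": 1}
    - {"dx": 0,"dy": 0,"dz": -0.006,"wx": 0,"wy": 0,"wz": 0,"grip": 1}
    - {"dx": 0,"dy": 0,"dz": -0.006,"wx": 0,"wy": 0,"wz": 0,"grip": 1}
    - {"dx": 0,"dy": 0,"dz": -0.006,"wx": 0,"wy": 0,"wz": 0,"grip": 1}
    - {"dx": 0,"dy": 0,"dz": -0.006,"wx": 0,"wy": 0,"wz": 0,"grip": 1}
    - {"dx": 0,"dy": 0,"dz": -0.006,"wx": 0,"wy": 0,"wz": 0,"grip": 1}
    - {"dx": 0,"dy": 0,"dz": -0.006,"wx": 0,"wy": 0,"wz": 0,"grip": 1}
    - {"dx": 0,"dy": 0,"dz": -0.006,"wx": 0,"wy": 0,"wz": 0,"grip": 1}

```text
t: 19.4
position: [0.4863, 0.2061, 0.0593]
tcp_rot: [[-0.992, -0.124, -0.0], [-0.124, 0.992, -0.0], [0.0, -0.0, -1.0]]
contact_force: [0.0, 0.4, -4.0]
gripper_width: 0.281
finger_force: 59.2
```

Request:
drive_tool:
  increments:
    - {"dx": 0,"dy": 0,"dz": -0.001,"wx": 0,"wy": 0,"wz": 0,"grip": 1}
    - {"dx": 0,"dy": 0,"dz": -0.002,"wx": 0,"wy": 0,"wz": 0,"grip": 1}
    - {"dx": 0,"dy": 0,"dz": -0.003,"wx": 0,"wy": 0,"wz": 0,"grip": 1}
    - {"dx": 0,"dy": 0,"dz": -0.004,"wx": 0,"wy": 0,"wz": 0,"grip": 1}
    - {"dx": 0,"dy": 0,"dz": -0.004,"wx": 0,"wy": 0,"wz": 0,"grip": 1}
    - {"dx": 0,"dy": 0,"dz": -0.004,"wx": 0,"wy": 0,"wz": 0,"grip": 1}
    - {"dx": 0,"dy": 0,"dz": -0.004,"wx": 0,"wy": 0,"wz": 0,"grip": 1}
    - {"dx": 0,"dy": 0,"dz": -0.004,"wx": 0,"wy": 0,"wz": 0,"grip": 1}
    - {"dx": 0,"dy": 0,"dz": -0.004,"wx": 0,"wy": 0,"wz": 0,"grip": 1}
    - {"dx": 0,"dy": 0,"dz": -0.004,"wx": 0,"wy": 0,"wz": 0,"grip": 1}

```text
t: 20.4
position: [0.4863, 0.2062, 0.0589]
tcp_rot: [[-0.992, -0.124, 0.001], [-0.124, 0.992, 0.0], [-0.001, 0.0, -1.0]]
contact_force: [-1.3, -0.4, 4.0]
gripper_width: 0.288
finger_force: 60.2
```

Request:
drive_tool:
  increments:
    - {"dx": 0,"dy": 0,"dz": 0.002,"wx": 0,"wy": 0,"wz": 0,"grip": 1}
    - {"dx": 0.006,"dy": 0.0008,"dz": 0.002,"wx": 0,"wy": 0,"wz": 0,"grip": 1}
    - {"dx": 0.013,"dy": 0.0016,"dz": 0.002,"wx": 0,"wy": 0,"wz": 0,"grip": 1}
    - {"dx": 0.02,"dy": 0.0025,"dz": 0.002,"wx": 0,"wy": 0,"wz": 0,"grip": 1}
    - {"dx": 0.027,"dy": 0.0034,"dz": 0.002,"wx": 0,"wy": 0,"wz": 0,"grip": 1}
    - {"dx": 0.034,"dy": 0.0042,"dz": 0.002,"wx": 0,"wy": 0,"wz": 0,"grip": 1}
    - {"dx": 0.041,"dy": 0.005,"dz": 0.002,"wx": 0,"wy": 0,"wz": 0,"grip": 1}
    - {"dx": 0.048,"dy": 0.006,"dz": 0.002,"wx": 0,"wy": 0,"wz": 0,"grip": 1}
    - {"dx": 0.052,"dy": 0.0065,"dz": 0.002,"wx": 0,"wy": 0,"wz": 0,"grip": 1}
    - {"dx": 0.052,"dy": 0.0065,"dz": 0.002,"wx": 0,"wy": 0,"wz": 0,"grip": 1}

```text
t: 21.4
position: [0.4996, 0.2079, 0.0589]
tcp_rot: [[-0.992, -0.124, 0.0], [-0.124, 0.992, 0.0], [-0.0, 0.0, -1.0]]
contact_force: [-3.5, 0.2, 4.1]
gripper_width: 0.283
finger_force: 60.2
```

```bash
python3 - <<'E'
from station import r
import cv2,numpy as np,pickle
d={n:r.read_camera(n) for n in("top","side")}
a=d["top"]["image"][150:275,175:240,::-1]; b=d["side"]["image"][150:210,210:325,::-1]
o=np.zeros((500,800,3),np.uint8);o[:500,:260]=cv2.resize(a,None,fx=4,fy=4,interpolation=2);o[:282,260:]=cv2.resize(b,(540,282),interpolation=2)
cv2.imwrite("pics/g4.png",o)
s=r.read_state();print(s["t"],s["position"],s["contact_force"],s["torque"])
E
```

```text
21.5 [0.49958041 0.20785609 0.05888073] [-3.65090427  0.0256445   5.23749748] [-0.06711792  0.62973585  0.10111284]
```

View pics/g4.png

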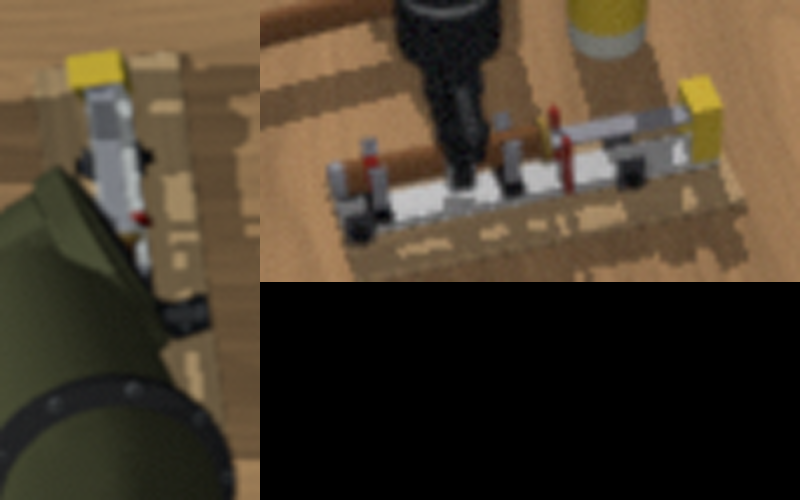

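Handle sits in both clips, blade between the red posts, edge entering the yellow guard, collar about 5 mm short of the stop.

Request:
drive_tool:
  increments:
    - {"dx": 0.002,"dy": 0.0003,"dz": 0,"wx": 0,"wy": 0,"wz": 0,"grip": 1}
    - {"dx": 0.004,"dy": 0.0005,"dz": 0,"wx": 0,"wy": 0,"wz": 0,"grip": 1}
    - {"dx": 0.006,"dy": 0.0008,"dz": 0,"wx": 0,"wy": 0,"wz": 0,"grip": 1}
    - {"dx": 0.008,"dy": 0.001,"dz": 0,"wx": 0,"wy": 0,"wz": 0,"grip": 1}
    - {"dx": 0.01,"dy": 0.0013,"dz": 0,"wx": 0,"wy": 0,"wz": 0,"grip": 1}
    - {"dx": 0.012,"dy": 0.0015,"dz": 0,"wx": 0,"wy": 0,"wz": 0,"grip": 1}
    - {"dx": 0.012,"dy": 0.0015,"dz": 0,"wx": 0,"wy": 0,"wz": 0,"grip": 1}
    - {"dx": 0.012,"dy": 0.0015,"dz": 0,"wx": 0,"wy": 0,"wz": 0,"grip": 1}
    - {"dx": 0.012,"dy": 0.0015,"dz": 0,"wx": 0,"wy": 0,"wz": 0,"grip": 1}
    - {"dx": 0.012,"dy": 0.0015,"dz": 0,"wx": 0,"wy": 0,"wz": 0,"grip": 1}

```text
t: 22.5
position: [0.5021, 0.2082, 0.0589]
tcp_rot: [[-0.992, -0.124, -0.0], [-0.124, 0.992, 0.0], [0.0, 0.0, -1.0]]
contact_force: [-4.4, -0.1, 6.0]
gripper_width: 0.282
finger_force: 60.3
```

Request:
drive_tool:
  increments:
    - {"dx": 0.001,"dy": 0,"dz": 0,"wx": 0,"wy": 0,"wz": 0,"grip": 1}
    - {"dx": 0.002,"dy": 0,"dz": 0,"wx": 0,"wy": 0,"wz": 0,"grip": 1}
    - {"dx": 0.003,"dy": 0.0005,"dz": 0,"wx": 0,"wy": 0,"wz": 0,"grip": 1}
    - {"dx": 0.004,"dy": 0.0005,"dz": 0,"wx": 0,"wy": 0,"wz": 0,"grip": 1}
    - {"dx": 0.005,"dy": 0.0006,"dz": 0,"wx": 0,"wy": 0,"wz": 0,"grip": 1}
    - {"dx": 0.006,"dy": 0.0008,"dz": 0,"wx": 0,"wy": 0,"wz": 0,"grip": 1}
    - {"dx": 0.006,"dy": 0.0008,"dz": 0,"wx": 0,"wy": 0,"wz": 0,"grip": 1}
    - {"dx": 0.006,"dy": 0.0008,"dz": 0,"wx": 0,"wy": 0,"wz": 0,"grip": 1}
    - {"dx": 0.006,"dy": 0.0008,"dz": 0,"wx": 0,"wy": 0,"wz": 0,"grip": 1}
    - {"dx": 0.006,"dy": 0.0008,"dz": 0,"wx": 0,"wy": 0,"wz": 0,"grip": 1}

```text
t: 23.5
position: [0.5035, 0.2083, 0.0589]
tcp_rot: [[-0.992, -0.124, -0.0], [-0.124, 0.992, -0.0], [0.0, -0.0, -1.0]]
contact_force: [-4.1, 0.6, 6.5]
gripper_width: 0.282
finger_force: 60.3
```

Request:
drive_tool:
  increments:
    - {"dx": 0.001,"dy": 0,"dz": 0,"wx": 0,"wy": 0,"wz": 0,"grip": 1}
    - {"dx": 0.002,"dy": 0,"dz": 0,"wx": 0,"wy": 0,"wz": 0,"grip": 1}
    - {"dx": 0.003,"dy": 0.0005,"dz": 0,"wx": 0,"wy": 0,"wz": 0,"grip": 1}
    - {"dx": 0.004,"dy": 0.0005,"dz": 0,"wx": 0,"wy": 0,"wz": 0,"grip": 1}
    - {"dx": 0.005,"dy": 0.0006,"dz": 0,"wx": 0,"wy": 0,"wz": 0,"grip": 1}
    - {"dx": 0.006,"dy": 0.0008,"dz": 0,"wx": 0,"wy": 0,"wz": 0,"grip": 1}
    - {"dx": 0.006,"dy": 0.0008,"dz": 0,"wx": 0,"wy": 0,"wz": 0,"grip": 1}
    - {"dx": 0.006,"dy": 0.0008,"dz": 0,"wx": 0,"wy": 0,"wz": 0,"grip": 1}
    - {"dx": 0.006,"dy": 0.0008,"dz": 0,"wx": 0,"wy": 0,"wz": 0,"grip": 1}
    - {"dx": 0.006,"dy": 0.0008,"dz": 0,"wx": 0,"wy": 0,"wz": 0,"grip": 1}

```text
t: 24.5
position: [0.5051, 0.2085, 0.0588]
tcp_rot: [[-0.992, -0.124, -0.0], [-0.124, 0.992, -0.0], [0.0, -0.0, -1.0]]
contact_force: [-4.0, -0.8, 4.7]
gripper_width: 0.281
finger_force: 60.3
```

Request:
drive_tool:
  increments:
    - {"dx": 0.001,"dy": 0,"dz": 0,"wx": 0,"wy": 0,"wz": 0,"grip": 1}
    - {"dx": 0.002,"dy": 0,"dz": 0,"wx": 0,"wy": 0,"wz": 0,"grip": 1}
    - {"dx": 0.003,"dy": 0.0005,"dz": 0,"wx": 0,"wy": 0,"wz": 0,"grip": 1}
    - {"dx": 0.004,"dy": 0.0005,"dz": 0,"wx": 0,"wy": 0,"wz": 0,"grip": 1}
    - {"dx": 0.004,"dy": 0.0005,"dz": 0,"wx": 0,"wy": 0,"wz": 0,"grip": 1}
    - {"dx": 0.004,"dy": 0.0005,"dz": 0,"wx": 0,"wy": 0,"wz": 0,"grip": 1}
    - {"dx": 0.004,"dy": 0.0005,"dz": 0,"wx": 0,"wy": 0,"wz": 0,"grip": 1}
    - {"dx": 0.004,"dy": 0.0005,"dz": 0,"wx": 0,"wy": 0,"wz": 0,"grip": 1}
    - {"dx": 0.004,"dy": 0.0005,"dz": 0,"wx": 0,"wy": 0,"wz": 0,"grip": 1}
    - {"dx": 0.004,"dy": 0.0005,"dz": 0,"wx": 0,"wy": 0,"wz": 0,"grip": 1}

```text
t: 25.5
position: [0.5061, 0.2087, 0.0588]
tcp_rot: [[-0.992, -0.124, -0.0], [-0.124, 0.992, -0.0], [0.0, -0.0, -1.0]]
contact_force: [-3.5, -0.4, 4.6]
gripper_width: 0.286
finger_force: 60.3
```

Request:
drive_tool:
  increments:
    - {"dx": 0.001,"dy": 0,"dz": 0,"wx": 0,"wy": 0,"wz": 0,"grip": 1}
    - {"dx": 0.002,"dy": 0,"dz": 0,"wx": 0,"wy": 0,"wz": 0,"grip": 1}
    - {"dx": 0.003,"dy": 0.0005,"dz": 0,"wx": 0,"wy": 0,"wz": 0,"grip": 1}
    - {"dx": 0.004,"dy": 0.0005,"dz": 0,"wx": 0,"wy": 0,"wz": 0,"grip": 1}
    - {"dx": 0.004,"dy": 0.0005,"dz": 0,"wx": 0,"wy": 0,"wz": 0,"grip": 1}
    - {"dx": 0.004,"dy": 0.0005,"dz": 0,"wx": 0,"wy": 0,"wz": 0,"grip": 1}
    - {"dx": 0.004,"dy": 0.0005,"dz": 0,"wx": 0,"wy": 0,"wz": 0,"grip": 1}
    - {"dx": 0.004,"dy": 0.0005,"dz": 0,"wx": 0,"wy": 0,"wz": 0,"grip": 1}
    - {"dx": 0.004,"dy": 0.0005,"dz": 0,"wx": 0,"wy": 0,"wz": 0,"grip": 1}
    - {"dx": 0.004,"dy": 0.0005,"dz": 0,"wx": 0,"wy": 0,"wz": 0,"grip": 1}

```text
t: 26.5
position: [0.5071, 0.2088, 0.0589]
tcp_rot: [[-0.992, -0.124, -0.0], [-0.124, 0.992, -0.0], [0.0, -0.0, -1.0]]
contact_force: [-4.4, 0.1, 6.8]
gripper_width: 0.285
finger_force: 60.3
```

Request:
drive_tool:
  increments:
    - {"dx": 0.001,"dy": 0,"dz": 0,"wx": 0,"wy": 0,"wz": 0,"grip": 1}
    - {"dx": 0.002,"dy": 0,"dz": 0,"wx": 0,"wy": 0,"wz": 0,"grip": 1}
    - {"dx": 0.003,"dy": 0.0005,"dz": 0,"wx": 0,"wy": 0,"wz": 0,"grip": 1}
    - {"dx": 0.004,"dy": 0.0005,"dz": 0,"wx": 0,"wy": 0,"wz": 0,"grip": 1}
    - {"dx": 0.004,"dy": 0.0005,"dz": 0,"wx": 0,"wy": 0,"wz": 0,"grip": 1}
    - {"dx": 0.004,"dy": 0.0005,"dz": 0,"wx": 0,"wy": 0,"wz": 0,"grip": 1}
    - {"dx": 0.004,"dy": 0.0005,"dz": 0,"wx": 0,"wy": 0,"wz": 0,"grip": 1}
    - {"dx": 0.004,"dy": 0.0005,"dz": 0,"wx": 0,"wy": 0,"wz": 0,"grip": 1}
    - {"dx": 0.004,"dy": 0.0005,"dz": 0,"wx": 0,"wy": 0,"wz": 0,"grip": 1}
    - {"dx": 0.004,"dy": 0.0005,"dz": 0,"wx": 0,"wy": 0,"wz": 0,"grip": 1}

```text
t: 27.5
position: [0.5071, 0.2088, 0.0589]
tcp_rot: [[-0.992, -0.124, -0.002], [-0.124, 0.992, -0.001], [0.002, -0.0, -1.0]]
contact_force: [-7.3, -1.0, 8.4]
gripper_width: 0.285
finger_force: 60.4
```

Request:
drive_tool:
  increments:
    - {"dx": 0.001,"dy": 0,"dz": 0,"wx": 0,"wy": 0,"wz": 0,"grip": 1}
    - {"dx": 0.002,"dy": 0,"dz": 0,"wx": 0,"wy": 0,"wz": 0,"grip": 1}
    - {"dx": 0.003,"dy": 0.0005,"dz": 0,"wx": 0,"wy": 0,"wz": 0,"grip": 1}
    - {"dx": 0.003,"dy": 0.0005,"dz": 0,"wx": 0,"wy": 0,"wz": 0,"grip": 1}
    - {"dx": 0.003,"dy": 0.0005,"dz": 0,"wx": 0,"wy": 0,"wz": 0,"grip": 1}
    - {"dx": 0.003,"dy": 0.0005,"dz": 0,"wx": 0,"wy": 0,"wz": 0,"grip": 1}
    - {"dx": 0.003,"dy": 0.0005,"dz": 0,"wx": 0,"wy": 0,"wz": 0,"grip": 1}
    - {"dx": 0.003,"dy": 0.0005,"dz": 0,"wx": 0,"wy": 0,"wz": 0,"grip": 1}
    - {"dx": 0.003,"dy": 0.0005,"dz": 0,"wx": 0,"wy": 0,"wz": 0,"grip": 1}
    - {"dx": 0.003,"dy": 0.0005,"dz": 0,"wx": 0,"wy": 0,"wz": 0,"grip": 1}

```text
t: 28.5
position: [0.5072, 0.2088, 0.0588]
tcp_rot: [[-0.992, -0.125, -0.003], [-0.125, 0.992, -0.001], [0.003, -0.001, -1.0]]
contact_force: [-8.2, -1.5, 9.8]
gripper_width: 0.285
finger_force: 60.7
```

Request:
drive_tool:
  increments:
    - {"dx": 0,"dy": 0,"dz": 0,"wx": 0,"wy": 0,"wz": 0,"grip": 0.4}
    - {"dx": 0,"dy": 0,"dz": 0,"wx": 0,"wy": 0,"wz": 0,"grip": 0.4}
    - {"dx": 0,"dy": 0,"dz": 0,"wx": 0,"wy": 0,"wz": 0,"grip": 0.4}
    - {"dx": 0,"dy": 0,"dz": 0,"wx": 0,"wy": 0,"wz": 0,"grip": 0.4}
    - {"dx": 0,"dy": 0,"dz": 0,"wx": 0,"wy": 0,"wz": 0,"grip": 0.4}
    - {"dx": 0,"dy": 0,"dz": 0,"wx": 0,"wy": 0,"wz": 0,"grip": 0.4}
    - {"dx": 0,"dy": 0,"dz": 0,"wx": 0,"wy": 0,"wz": 0,"grip": 0.4}
    - {"dx": 0,"dy": 0,"dz": 0,"wx": 0,"wy": 0,"wz": 0,"grip": 0.4}
    - {"dx": 0,"dy": 0,"dz": 0,"wx": 0,"wy": 0,"wz": 0,"grip": 0.4}
    - {"dx": 0,"dy": 0,"dz": 0,"wx": 0,"wy": 0,"wz": 0,"grip": 0.4}

```text
t: 29.5
position: [0.509, 0.209, 0.0588]
tcp_rot: [[-0.992, -0.124, 0.0], [-0.124, 0.992, -0.0], [0.0, -0.0, -1.0]]
contact_force: [0.3, 0.3, 0.6]
gripper_width: 0.6
finger_force: 0.0
```

Request:
drive_tool:
  increments:
    - {"dx": 0,"dy": 0,"dz": 0.03,"wx": 0,"wy": 0,"wz": 0,"grip": 0.4}
    - {"dx": 0,"dy": 0,"dz": 0.08,"wx": 0,"wy": 0,"wz": 0,"grip": 0.4}
    - {"dx": 0,"dy": 0,"dz": 0.14,"wx": 0,"wy": 0,"wz": 0,"grip": 0.4}
    - {"dx": 0,"dy": 0,"dz": 0.22,"wx": 0,"wy": 0,"wz": 0,"grip": 0.4}
    - {"dx": 0,"dy": 0,"dz": 0.32,"wx": 0,"wy": 0,"wz": 0,"grip": 0.4}
    - {"dx": 0,"dy": 0,"dz": 0.42,"wx": 0,"wy": 0,"wz": 0,"grip": 0.4}
    - {"dx": 0,"dy": 0,"dz": 0.52,"wx": 0,"wy": 0,"wz": 0,"grip": 0.4}
    - {"dx": -0.06,"dy": -0.1,"dz": 0.6,"wx": 0,"wy": 0,"wz": 0,"grip": 0.4}
    - {"dx": -0.14,"dy": -0.22,"dz": 0.66,"wx": 0,"wy": 0,"wz": 0,"grip": 0.4}
    - {"dx": -0.22,"dy": -0.36,"dz": 0.68,"wx": 0,"wy": 0,"wz": 0,"grip": 0.4}

```text
t: 30.5
position: [0.454, 0.1191, 0.2313]
tcp_rot: [[-0.992, -0.126, 0.004], [-0.126, 0.992, 0.001], [-0.004, 0.001, -1.0]]
contact_force: [1.1, -0.9, 0.4]
gripper_width: 0.6
finger_force: 0.0
```

Request:
drive_tool:
  increments:
    - {"dx": -0.05,"dy": -0.15,"dz": 0,"wx": 0,"wy": 0,"wz": 0,"grip": 0.4}
    - {"dx": -0.1,"dy": -0.3,"dz": 0,"wx": 0,"wy": 0,"wz": 0,"grip": 0.4}
    - {"dx": -0.12,"dy": -0.45,"dz": 0,"wx": 0,"wy": 0,"wz": 0,"grip": 0.4}
    - {"dx": -0.12,"dy": -0.55,"dz": 0,"wx": 0,"wy": 0,"wz": 0,"grip": 0.4}
    - {"dx": -0.12,"dy": -0.6,"dz": 0,"wx": 0,"wy": 0,"wz": 0,"grip": 0.4}
    - {"dx": -0.12,"dy": -0.6,"dz": 0,"wx": 0,"wy": 0,"wz": 0,"grip": 0.4}
    - {"dx": -0.12,"dy": -0.6,"dz": 0,"wx": 0,"wy": 0,"wz": 0,"grip": 0.4}
    - {"dx": -0.12,"dy": -0.6,"dz": 0,"wx": 0,"wy": 0,"wz": 0,"grip": 0.4}
    - {"dx": -0.12,"dy": -0.6,"dz": 0,"wx": 0,"wy": 0,"wz": 0,"grip": 0.4}
    - {"dx": -0.12,"dy": -0.6,"dz": 0,"wx": 0,"wy": 0,"wz": 0,"grip": 0.4}

```text
t: 31.5
position: [0.4241, -0.0303, 0.2288]
tcp_rot: [[-0.992, -0.126, -0.0], [-0.126, 0.992, 0.0], [0.0, 0.0, -1.0]]
contact_force: [-0.7, 0.7, 1.3]
gripper_width: 0.601
finger_force: 0.0
```

```bash
python3 - <<'E'
from station import r
import cv2,numpy as np,pickle
d={n:r.read_camera(n) for n in("top","side")};pickle.dump(d,open("cams3.pkl","wb"))
a=d["top"]["image"][150:275,175:240,::-1]; b=d["side"]["image"][150:210,210:325,::-1]
o=np.zeros((500,800,3),np.uint8);o[:500,:260]=cv2.resize(a,None,fx=4,fy=4,interpolation=2);o[:282,260:]=cv2.resize(b,(540,282),interpolation=2)
cv2.imwrite("pics/g5.png",o)
s=r.read_state();print(s["t"],s["position"],s["contact_force"],s["torque"])
E
```

```text
31.6 [ 0.42402687 -0.03054716  0.22872667] [ 0.80243575 -0.39117756  0.12402032] [ 0.00418681  0.03105327 -0.03157613]
```

View pics/g5.png

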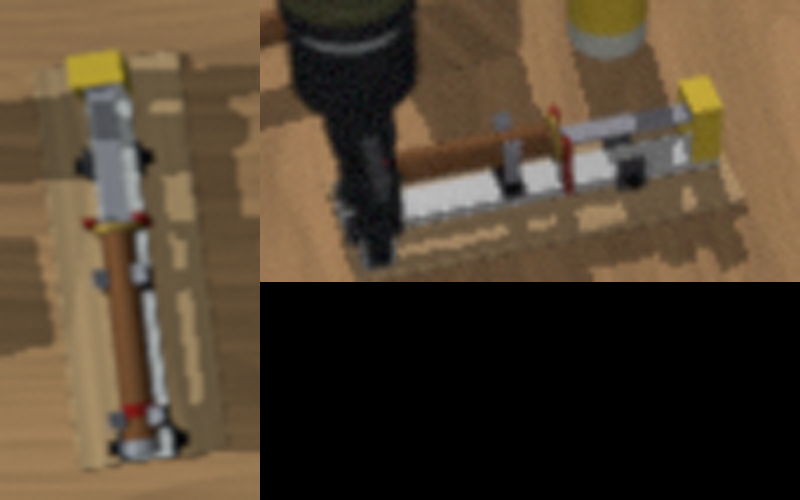

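The handle is in both clips. The brass collar (top view, 112,227) is against the red posts, and the edge is under the yellow guard. The gripper is clear.

```bash
python3 -c "
from station import r
print(r.close_job())"
```

```text
the job is handed in; nothing more can be done
None
```

The chisel is snapped into both clips with its collar against the red stop and its edge under the guard, the gripper has let go and is clear, and the job was handed in at about 32 s; the highest push I read on the rack was about 13 N.

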